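# Close up the polishing-wheel stand and hold its frame upright

## Task

A felt polishing wheel has been loaded in the blue tilting frame on the goldsmith's bench. In this order: press the steel clamp bar fully down onto the wheel by its red paddle, flip the orange-tipped kick leg down past its centre, so that its brass weight tips over and it drops fully down, then take the frame by the wooden grip at its top and bring it from its leaning rest to upright, without letting it tip over the other way. Finish while still holding it upright and still by the grip (let go and it falls over), and leave the other things on the bench where they are.

Things in the scene. Friction and masses are not known exactly. Their poses are not given: they have to be found in the camera images.
- stand: Wheel stand, bolted down: steel foot plate 230 x 62 x 18 mm; origin under its centre, x along plate and frame (roughly away from the robot), y left, z up. Carries frame, clamp bar, kick leg. Offsets x' y' z' below are in the FRAME's axes: origin on its hinge, 30 mm above the stand's origin; when the frame is upright they coincide with the stand's axes (they lean with it).
- hub (a point): Centre of the cork-coloured wheel (diameter 100, 18 wide) on its axle along y', at x' 0, y' 0, z' 90 mm in the frame; axes as the frame's. The blue frame has a 176 mm bottom beam, two cheeks beside the wheel (outer faces y' +-23) and one post at its far end, x' 71 to 89, 14 mm thick.
- frame (a joint): Lean of the blue frame about its hinge along the stand's x, 30 mm up. 0 upright; positive leans to the stand's -y. Stops at +0.25 (its rest at the start) and -0.25 rad. No catch or spring: it falls to a stop by its weight (about 0.7 to 1.1 kg in all, the leg on the -y side, mass centre about 85 mm above the hinge) unless held.
- clamp (a joint): Angle of the steel clamp bar about its pivot at x' 62, y' 0, z' 155 mm, axis along y'. 0 is shut (bar lies along -x' from the pivot, its pad on the wheel's rim); it grows as the bar's free end swings up, at most 1.2. It starts 0.5 to 0.9 open and stays where it is left by friction (about 1 N at the paddle).
- paddle (a point): Centre of the top face of the red paddle, 30 x 36 x 8 mm, at the free end of the clamp bar, 92 mm from the pivot towards -x' when shut (then at x' -30, y' 0, z' 160 mm). Its own z is the outward normal of that face.
- leg (a joint): Angle of the kick leg about the hub on the wheel's axle line, pivot at x' 0, y' -34, z' 90 mm, axis along y'. 0 is folded: the leg points to -x' and 30 degrees up; it grows swinging down through level (0.52) to its stop at 2.05, nearly along -z'. Its brass tail weight goes over the top: it falls back to 0 below about 1.0 and on to 2.05 above; pushing takes about 1 to 2 N at the tip.
- tab (a point): Point on the axis of the orange foot bar of the kick leg, a round bar of 14 mm diameter along y', 85 mm from the leg's pivot, reaching from y' -34 out to y' -100 mm; this point lies at y' -79. Folded, it is at x' -74, z' 132 mm. The leg's brass weight (diameter 40, y' -26 to -50) sits 50 mm from the same pivot, 129 degrees round from the leg: at x' 47, z' 108 when folded.
- grip (a point): Point in the wooden grip on top of the frame's post, 34 (x') x 14 (y') x 55 mm (z'); this point is at x' 85, y' 0, z' 205, 20 mm below the grip's top end (z' 225; the grip starts at z' 170). Axes as the frame's. Pinch it across y' from above.
- bench_block: Bystander: dark steel bench block 90 x 90 x 35 mm, origin at the centre of its underside.
- jar: Bystander: green glass jar, diameter 64, 85 mm tall, origin at the centre of its underside.
- dish: Bystander: white ceramic dish, diameter 84, 28 mm tall, origin at the centre of its underside.
- mallet: Bystander: hammer lying on the bench, along its x, about 250 mm long.
- driver: Bystander: screwdriver lying on the bench, along its x, about 200 mm long.
- mandrel: Bystander: steel ring mandrel standing on its foot, diameter 48, tapering, 130 mm tall, origin at the centre of its underside.
- bangle: Bystander: brass bangle lying flat, diameter 68, 12 mm tall, origin at the centre of its underside.

How it is judged (in metres and radians):
On the way, in this order (a step that is already met when the one before it is completed fails the run):
1. the clamp bar is pressed down on the wheel while the frame still leans on its stop (value of joint clamp below 0.09 rad and value of joint frame above 0.15 rad), for 0.2 s.
2. the kick leg has gone over centre and is fully down (value of joint clamp below 0.09 rad and value of joint leg above 1.85 rad), for 0.2 s.
3. the frame is held upright by its grip (all of step 2 and value of joint frame between -0.07 and 0.07 rad and contact force between the fingers and stand above 2 N and distance between the grasp point and grip below 0.06 m), for 0.3 s.
At the end, for the whole second after the job is handed in: Clamp bar within 0.09 rad of shut, kick leg beyond 1.85 rad (down), frame within 0.07 rad (4 degrees) of upright and still (under 0.1 rad/s), held by the fingers: contact of more than 2 N on the stand's frame with the TCP within 60 mm of the grip point (all of step 3 and velocity of joint frame between -0.1 and 0.1 rad/s); the arm keeps its last pose, push and grip.
It fails at once if the frame tips over past upright to the other side (beyond 0.15 rad) (value of joint frame below -0.15 rad).
It fails at once if the frame is brought up before the kick leg is down (value of joint frame below 0.08 rad and value of joint leg below 1.5 rad).
It fails at once if a bystander is moved by more than 30 mm (distance of any of bench_block, jar, dish, mallet, driver, mandrel, bangle from where it was at the start of the episode above 0.03 m).
It also fails if it takes over 59 s, if anything falls off the work surface, if the arm or the gripper's body presses on something with over 40 N, if the wrist force passes 120 N, or if a joint passes its speed limit or range.

## Robot

A 7-joint arm with a two-finger parallel gripper is mounted at the origin on the work surface. World frame = base frame: x ahead of the robot, y to its left, z up, the work surface at z = 0. Lengths are in mm, angles in rad, forces in N, time in s.
With the tool pointing down it reaches from about 400 to 875 mm from the base axis. Payload 4.4 kg.
Tool frame: the origin (TCP) lies between the finger pads, 19 mm behind the fingertips; this is the grasp point; z points along the fingers, y is the line along which they close (so a half turn about z gives the same grasp; the last joint's range is limited). The gripper opens to 85 mm and grips with 20 to 120 N. Pads are 22 mm wide; open, the fingers measure 114 mm over their backs; the gripper's body (76 mm by 85 mm) begins 54 mm behind the grasp point. The pads swing forward as they close: fully open they stand 13 mm farther back than shut.
Start: joints at [-1.204, 0.628, 0.038, 1.517, -0.027, 0.996, -0.02], TCP at [272.599, 590.091, 250.013] pointing down, gripper open.
Joint ranges: [-3.06, 3.06], [-0.37, 2.12], [-1.25, 1.32], [0.18, 2.47], [-1.1, 4.24], [0.23, 1.98], [-2.94, 2.94]. Speed limits (rad/s): [2.57, 2.57, 3.14, 3.14, 3.14, 3.14, 3.14].

## Interface

Orientations are given as [roll, pitch, yaw] about the fixed x, y, z axes, in that order (R = Rz(yaw) Ry(pitch) Rx(roll)).
In Python, from cell import ctrl gives the robot as it stands.
- The arm moves only by the tool carry_out, never from a script. Its argument "deltas" is one flat list of numbers, 7 for each row, row after row: the turn, a rotation vector about the tool's x, y, z in degrees, then the shift along the tool's x, y, z in m, then the closure, from -1 (fully open) to 1 (shut). In form: [wx, wy, wz, dx, dy, dz, claw, wx, wy, wz, dx, dy, dz, claw, ...]. A call has 1 to 12 rows; each row shifts and turns the commanded pose from where the row before left it, along the tool's axes as they then stand; what a row does not reach is not made up. A row lasts 1/8 s, in which the tool goes at most 62.5 mm and 10.7 degrees, less where a joint would pass 70% of its speed; a pose out of reach is approached as far as the arm can. A call with a gripper value outside its range is refused whole. The fingers move at their own pace and stop on an object; the grip force is fixed at half the most. Time passes only in rows, so rows that do not move let the fingers close. It gives the time, the measured TCP pose, the force, the opening and the grip force at its end, in the units of the state.
- ctrl.read_state(): the state, without advancing time (a new reading comes with each control period).
- ctrl.get_image(name): name is "scene" or "top"; returns the picture (384x512x3 uint8, red, green, blue); there is no depth.
- ctrl.calibration(name): a dict with "mtx" (3x3 intrinsics, pixels), "R" (3x3) and "t" (3): a world point X has camera coordinates R X + t. Camera axes: x right, y down, z forward; pixel columns grow to the right and rows downward; lengths in mm; the calibration is good to about 2 mm. A picture is of the moment at which its call begins. calibration takes no time and is no camera call.
- ctrl.finish_job(): hands the job in; it is judged then, once.
The state is a dict: "clock": time; "qpos": joint angles; "qd": joint speeds; "tau": joint torques, N m; "eef_pos": TCP position; "tool_rot": TCP orientation; "force": force on the tool from outside, world axes, zero at the start; "torque": the same for the moment, N m; "width": finger opening in mm; "gripper_force": force on a finger pad.
Only numpy, scipy, OpenCV 4.12 (cv2) and the standard library are available. Lean on these libraries where they do the work, as an engineer would, in place of code of your own. Each camera call takes 0.05 s, during which the arm holds its last target. There are 200 camera calls.

## Working session

There is one attempt and no reset: what is moved stays moved. The work goes in short steps, Python scripts to look and compute and a tool call to move; the robot and the scene stay as the last step left them, time stands still between calls to the robot, and variables do not carry over. Pictures are saved under pics/ and viewed, at most 10 in all, crops included, and the job is handed in when it is done.

Besides the shell and the picture viewer there is one more tool, called after "Call:" as name(argument=value, ...), one argument or row to a line, values as JSON. carry_out: Moves the arm, as the interface text tells. Its arguments: {"type":"object","properties":{"deltas":{"type":"array"}},"required":["deltas"]}

```bash
ls; mkdir -p pics; python3 - <<'E'
from cell import ctrl
import cv2
for n in("scene","top"):
    cv2.imwrite(f"pics/{n}0.png",cv2.resize(ctrl.get_image(n)[:,:,::-1],(800,600),interpolation=cv2.INTER_CUBIC))
    c=ctrl.calibration(n);print(n,c)
print(ctrl.read_state())
E
```

```text
pics
scene {'mtx': array([[496.13526024,   0.        , 257.63639504],
       [  0.        , 496.13526024, 194.41302185],
       [  0.        ,   0.        ,   1.        ]]), 'R': array([[ 0.22481596,  0.97437674,  0.00691048],
       [ 0.82283238, -0.18604215, -0.53696852],
       [-0.52192399,  0.12640526, -0.84357398]]), 't': array([-109.91256995, -396.83732203, 1751.11076007])}
top {'mtx': array([[390.0432611 ,   0.        , 255.78909157],
       [  0.        , 390.0432611 , 196.40937239],
       [  0.        ,   0.        ,   1.        ]]), 'R': array([[-0.01652317, -0.9998433 ,  0.00635267],
       [-0.99290116,  0.01565931, -0.11790709],
       [ 0.11778913, -0.00825577, -0.99300431]]), 't': array([ -18.2385966 ,  555.84832992, 1455.49572821])}
{'clock': 0.1, 'qpos': array([-1.20380092,  0.62925146,  0.03844052,  1.51826377, -0.02701158,
        0.99627286, -0.01998009]), 'qd': array([ 0.0007612 , -0.00143575, -0.00110051, -0.00253773, -0.00207494,
       -0.00040825, -0.00054999]), 'tau': array([ 2.66225790e-03, -5.64525568e+01,  1.23036649e+00, -1.93971741e+01,
        1.13075000e-02,  5.37592961e-03,  2.06009247e-05]), 'eef_pos': array([272.36624942, 589.61401626, 249.18368317]), 'tool_rot': array([-3.13991483e+00,  4.22116840e-06,  2.70881438e+00]), 'force': array([-0.23448939,  0.23631742,  0.05630424]), 'torque': array([-0.00077894, -0.03577304, -0.04980585]), 'gripper_force': 0.0, 'width': 85.33152620745715}
```

View pics/scene0.png

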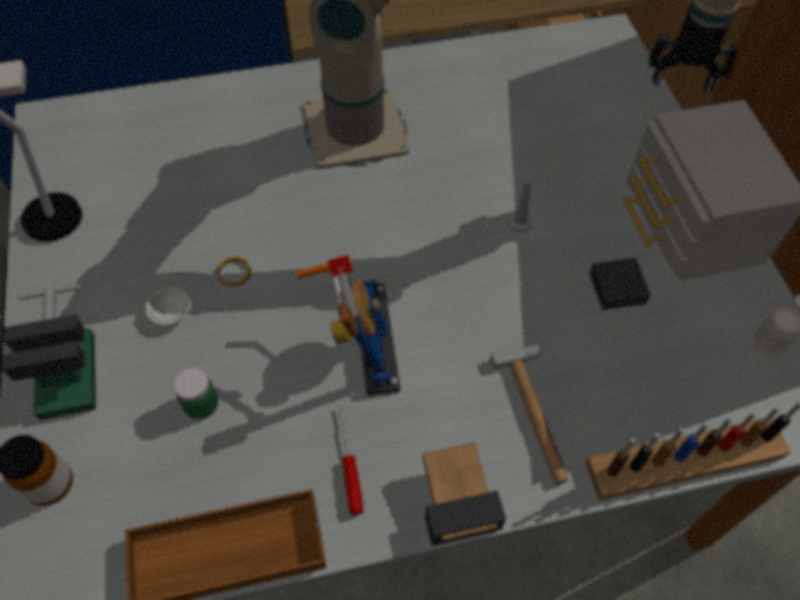

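View pics/top0.png

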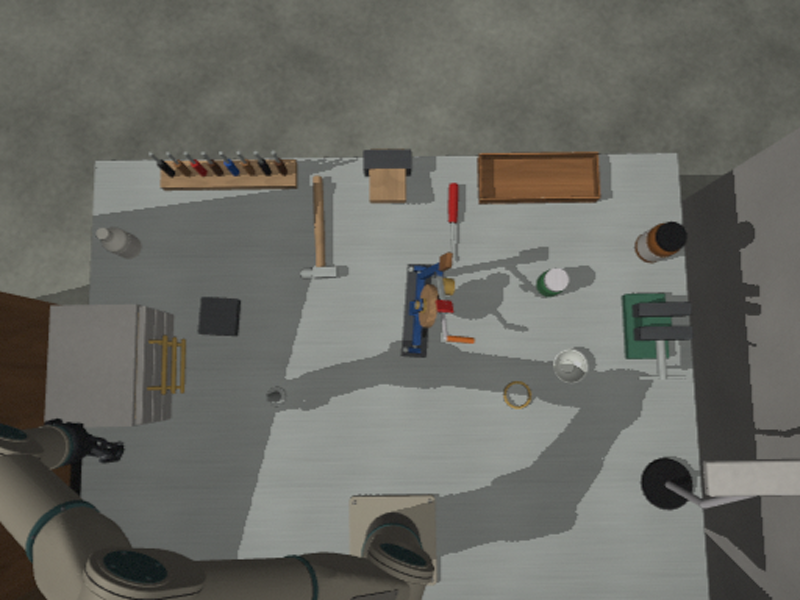

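The scene view (at 800x600) shows the stand around (360,330): red paddle (341,265), orange bar (298,273)-(330,268), foot plate end (383,388). The top view shows the plate from (415,265) to (413,356), leaning right (world -y), with the grip at (445,262), the paddle at (445,307) and the tab at (473,340). I'll enlarge both.

```bash
python3 - <<'E'
from cell import ctrl
import cv2,numpy as np
a=ctrl.get_image("scene")[155:259,180:265,::-1]
b=ctrl.get_image("top")[160:235,250:310,::-1]
a=cv2.resize(a,(425,520),interpolation=cv2.INTER_CUBIC)
b=cv2.resize(b,(372,465),interpolation=cv2.INTER_CUBIC)
o=np.zeros((520,800,3),np.uint8);o[:,:425]=a;o[:465,428:]=b
o=np.clip(o*1.5,0,255).astype(np.uint8)
cv2.imwrite("pics/c1.png",o)
E
```

```text
(no output)
```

View pics/c1.png

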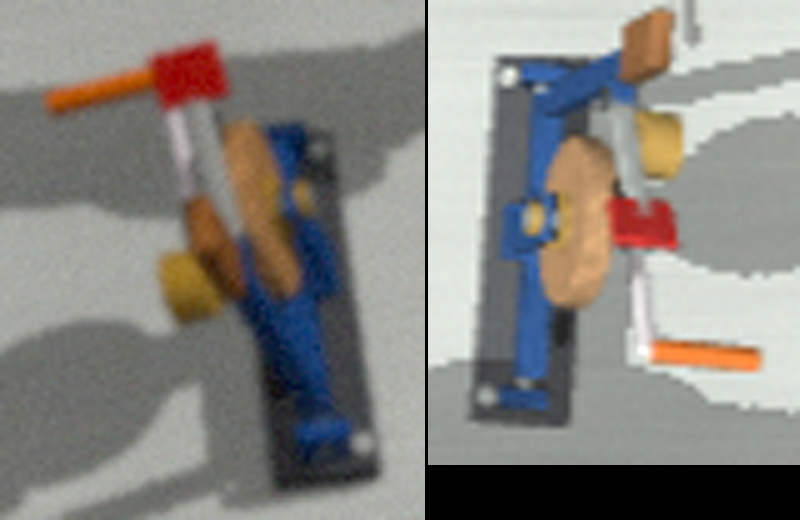

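```bash
cat >h.py <<'E'
from cell import ctrl
import numpy as np, cv2
from scipy.spatial.transform import Rotation as R
from scipy.optimize import least_squares
C={n:ctrl.calibration(n) for n in("scene","top")}
def proj(n,X):
    c=C[n];p=c["mtx"]@(c["R"]@X+c["t"]);return p[:2]/p[2]
def F(p,v,lean): # frame pt -> world
    return S(p,R.from_euler('x',lean).apply(v)+[0,0,30])
def S(p,v): return R.from_euler('z',p[2]).apply(v)+[p[0],p[1],0]
def pad(cl,d=92,n=5): return np.array([62-d*np.cos(cl)+n*np.sin(cl),0,155+d*np.sin(cl)+n*np.cos(cl)])
def tab(l,y=-79,r=85):
    a=np.pi/6-l; return np.array([-r*np.cos(a),y,90+r*np.sin(a)])
def triang(a,b):
    f=lambda X:np.r_[proj("scene",X)-a,proj("top",X)-b]
    s=least_squares(f,[600,-50,100]);return s.x,np.abs(s.fun).max()
def sc(u,v): return np.array([180+(u+.5)/5-.5,155+(v+.5)/5-.5])
def tp(u,v): return np.array([250+(u-428+.5)/6.2-.5,160+(v+.5)/6.2-.5])
E
python3 - <<'E'
from h import *
for n,a,b in [("tabend",sc(48,103),tp(760,359)),("paddle",sc(190,72),tp(643,224)),("weight",sc(172,290),tp(680,147)),("grip",sc(212,245),tp(648,48)),("corner far-left",sc(378,470),tp(497,58))]:
    x,e=triang(a,b);print(n,x.round(1),round(e,2))
ob=[("scene",sc(48,103),lambda q:F(q,tab(0,-100),q[3])),("top",tp(760,359),lambda q:F(q,tab(0,-100),q[3])),
("top",tp(653,350),lambda q:F(q,tab(0,-34),q[3])),
("top",tp(497,58),lambda q:S(q,[115,31,18])),("top",tp(470,420),lambda q:S(q,[-115,31,18])),("top",tp(568,425),lambda q:S(q,[-115,-31,18])),
("scene",sc(378,465),lambda q:S(q,[115,31,18])),("scene",sc(275,480),lambda q:S(q,[115,-31,18])),("scene",sc(332,132),lambda q:S(q,[-115,31,18])),
("scene",sc(190,72),lambda q:F(q,pad(q[4],92,3),q[3])),("top",tp(643,224),lambda q:F(q,pad(q[4],92,3),q[3])),
("top",tp(648,48),lambda q:F(q,[85,0,205],q[3])),
]
f=lambda q:np.concatenate([proj(n,X(q))-m for n,m,X in ob])
s=least_squares(f,[600,-50,0,.25,.7]);print(s.x.round(3));print(s.fun.reshape(-1,2).round(2))
p=s.x[:3]
for nm,v in [("tab",tab(0)),("tabend",tab(0,-100)),("paddle",pad(s.x[4])),("paddle shut",pad(0)),("grip",[85,0,205]),("weight",[47,-38,108])]:print(nm,F(p,v,s.x[3]).round(1))
print("grip up",F(p,[85,0,205],0).round(1))
E
```

```text
tabend [ 465.8 -190.2  139.1] 0.47
paddle [ 532.4 -117.2  237.4] 0.62
weight [ 590.7 -146.   126.7] 1.34
grip [ 629.2 -124.2  226.3] 0.31
corner far-left [665.1 -47.9  15. ] 0.09
[ 5.48504e+02 -6.74060e+01 -8.60000e-02  2.48000e-01  6.08000e-01]
[[-0.22  0.58]
 [-0.67  0.5 ]
 [-1.1   0.39]
 [-0.49 -0.31]
 [-0.21  0.47]
 [ 0.18  0.79]
 [ 0.54  0.6 ]
 [-0.97  0.37]
 [-0.78 -0.54]
 [-0.58  0.89]
 [-0.56  0.06]
 [-0.1  -0.09]]
tab [ 465.8 -169.8  139.1]
tabend [ 464.1 -190.1  134. ]
paddle [ 533.5 -118.2  235.2]
paddle shut [ 515.3 -103.9  185.1]
grip [ 628.9 -124.7  228.8]
weight [ 589.9 -134.5  125.4]
grip up [633.2 -74.7 235. ]
```

The fit residuals are about 1 px, with the lean at 0.248, so the model agrees with the pictures. The stand is at (548.5, -67.4) with yaw -0.086, and the clamp is 0.61 open. Next I'll move over towards it with the gripper shut.

Call:
carry_out(
  deltas=[0, 0, -10, 0, 0, 0, 1, 0, 0, -9.9, 0, 0, 0, 1, 0, 0, 0, -0.023, -0.049, -0.006, 1, 0, 0, 0, -0.023, -0.049, -0.006, 1, 0, 0, 0, -0.023, -0.049, -0.006, 1, 0, 0, 0, -0.023, -0.049, -0.006, 1, 0, 0, 0, -0.023, -0.049, -0.006, 1, 0, 0, 0, -0.023, -0.049, -0.006, 1, 0, 0, 0, -0.023, -0.049, -0.006, 1, 0, 0, 0, -0.023, -0.049, -0.006, 1, 0, 0, 0, -0.023, -0.049, -0.006, 1, 0, 0, 0, -0.023, -0.049, -0.006, 1],
)

```text
clock: 1.7
eef_pos: [460.3, 80.5, 310.3]
tool_rot: [3.141, 0.0, 3.056]
force: [1.1, 0.6, -0.1]
width: 0.0
gripper_force: 0.0
```

```bash
cat >>h.py <<'E'
P=np.array([548.5,-67.4,-.086]);L=.248
def st():
    s=ctrl.read_state();return s,s["eef_pos"],R.from_euler('xyz',s["tool_rot"])
def go(pos,th=0):
    """turn (deg, tool) to tool orientation with side tilt th (deg about stand x), and shift (m) in the tool axes AFTER turn"""
    s,p,r=st()
    T=R.from_euler('z',P[2])*R.from_euler('x',th,degrees=True)*R.from_euler('z',np.pi)*R.from_euler('x',np.pi)
    print("at",p.round(1),"turn",(r.inv()*T).as_rotvec(degrees=True).round(2),"shift",(T.inv().apply(np.array(pos)-p)/1000).round(4),"F",s["force"].round(1),"q",s["qpos"].round(2),"t",s["clock"])
E
python3 -c "
from h import *
go([533.5,-118,300])"
```

```text
at [460.3  80.5 310.3] turn [0.01 0.02 0.03] shift [-0.09   -0.1915  0.0103] F [ 1.1  0.6 -0.1] q [-0.26  0.29  0.04  1.93 -0.01  0.92  1.27] t 1.7
```

Call:
carry_out(
  deltas=[0, 0, 0, -0.0225, -0.048, 0.0025, 1, 0, 0, 0, -0.0225, -0.048, 0.0025, 1, 0, 0, 0, -0.0225, -0.048, 0.0025, 1, 0, 0, 0, -0.0225, -0.0475, 0.0025, 1, 0, 0, 0, 0, 0, 0.035, 1, 0, 0, 0, 0, 0, 0, 1],
)

```text
clock: 2.45
eef_pos: [531.3, -116.2, 262.8]
tool_rot: [3.141, -0.006, 3.055]
force: [-0.1, 0.8, -0.5]
width: 0.5
gripper_force: 0.0
```

```bash
python3 -c "
from h import *
for c in (.61,.4,.2,0):
  q=F(P,pad(c),L);print(q.round(1));go(q+[0,0,19])"
```

```text
[ 533.5 -118.3  235.3]
at [ 531.3 -116.2  262.8] turn [ 0.04 -0.34 -0.02] shift [-0.0024 -0.0019  0.0085] F [-0.1  0.8 -0.5] q [ 0.1   0.46  0.09  1.8  -0.05  0.89  1.7 ] t 2.45
[ 523.7 -113.4  219.5]
at [ 531.3 -116.2  262.8] turn [ 0.04 -0.34 -0.02] shift [0.0079 0.0021 0.0244] F [-0.1  0.8 -0.5] q [ 0.1   0.46  0.09  1.8  -0.05  0.89  1.7 ] t 2.45
[ 517.7 -108.6  202.7]
at [ 531.3 -116.2  262.8] turn [ 0.04 -0.34 -0.02] shift [0.0143 0.0064 0.0411] F [-0.1  0.8 -0.5] q [ 0.1   0.46  0.09  1.8  -0.05  0.89  1.7 ] t 2.45
[ 515.2 -104.   185.1]
at [ 531.3 -116.2  262.8] turn [ 0.04 -0.34 -0.02] shift [0.0171 0.0108 0.0587] F [-0.1  0.8 -0.5] q [ 0.1   0.46  0.09  1.8  -0.05  0.89  1.7 ] t 2.45
```

Call:
carry_out(
  deltas=[0, 0, 0, 0, 0, 0.008, 1, 0, 0, 0, 0.004, 0.001, 0.008, 1, 0, 0, 0, 0.004, 0.001, 0.008, 1, 0, 0, 0, 0.003, 0.002, 0.008, 1, 0, 0, 0, 0.003, 0.002, 0.009, 1, 0, 0, 0, 0.002, 0.002, 0.008, 1, 0, 0, 0, 0.001, 0.002, 0.007, 1, 0, 0, 0, 0, 0.001, 0.003, 1, 0, 0, 0, 0, 0, 0.002, 1, 0, 0, 0, 0, 0, 0, 1, 0, 0, 0, 0, 0, 0, 1],
)

```text
clock: 3.82
eef_pos: [516.9, -103.8, 205.1]
tool_rot: [3.141, -0.0, 3.056]
force: [-3.5, 1.3, 8.9]
width: 0.4
gripper_force: 4.8
```

```bash
python3 -c "
from h import *
go(F(P,pad(0),L)+[0,0,19])"
```

```text
at [ 516.9 -103.8  205.1] turn [ 0.01 -0.02  0.02] shift [ 0.0017 -0.0003  0.001 ] F [-3.5  1.3  8.9] q [ 0.09  0.51  0.08  1.91 -0.06  0.72  1.69] t 3.825
```

The bar stopped within 1 mm of the expected shut height, with 9 N on the tool. I'll press a little harder, hold, and lift straight up.

Call:
carry_out(
  deltas=[0, 0, 0, 0, 0, 0.005, 1, 0, 0, 0, 0, 0, 0, 1, 0, 0, 0, 0, 0, 0, 1],
)

```text
clock: 4.2
eef_pos: [517.0, -103.8, 203.8]
tool_rot: [3.141, 0.002, 3.056]
force: [-12.2, 2.0, 40.1]
width: 0.4
gripper_force: 19.7
```

```bash
python3 -c "
from h import *
go(F(P,pad(0),L)+[0,0,19])"
```

```text
at [ 517.  -103.8  203.8] turn [0.04 0.09 0.01] shift [ 0.0018 -0.0003 -0.0003] F [-12.2   2.   40.1] q [ 0.09  0.52  0.08  1.91 -0.06  0.71  1.69] t 4.2
```

Call:
carry_out(
  deltas=[0, 0, 0, 0, 0, -0.03, 1, 0, 0, 0, 0, 0, -0.05, 1, 0, 0, 0, 0, 0, -0.05, 1, -10, 0, 0, 0, 0, 0, 1, -10, 0, 0, 0, 0, 0, 1, -10, 0, 0, 0, 0, 0, 1, 0, 0, 0, 0, 0, 0, 1],
)

```text
clock: 5.08
eef_pos: [516.3, -108.1, 327.1]
tool_rot: [2.62, -0.004, 3.048]
force: [-0.8, 0.1, 0.6]
width: -0.1
gripper_force: 0.0
```

```bash
python3 - <<'E'
from h import *
a=ctrl.get_image("scene")[140:259,165:265,::-1]
b=ctrl.get_image("top")[150:235,250:310,::-1]
a=cv2.resize(a,(420,500),interpolation=cv2.INTER_CUBIC)
b=cv2.resize(b,(353,500),interpolation=cv2.INTER_CUBIC)
cv2.imwrite("pics/c2.png",np.clip(np.hstack([a,b])*1.5,0,255).astype(np.uint8))
Tz=R.from_euler('z',P[2])*R.from_euler('x',30,degrees=True)
tz=Tz.apply([0,0,-1])
for l in (0,.3,.6,.9,1.1,1.25,1.4):
    t=tab(l,-86); d=np.array([-np.cos(np.pi/6-l+np.pi/2-.0),0,0])
    q=F(P,t,L); tcp=q-tz*(19+7)
    print(l,q.round(1),tcp.round(1));
    if l in(0,): go(tcp-tz*40,30)
    go(tcp,30)
E
```

```text
0 [ 465.2 -176.5  137.3] [ 464.1 -189.5  159.9]
at [ 517.3 -103.4  328.9] turn [-0.1  -0.06  0.02] shift [ 0.0456 -0.1628  0.0612] F [ 0.4  0.8 -0.1] q [ 0.47  0.47 -0.04  1.7  -0.51  1.2   2.16] t 5.175
at [ 517.3 -103.4  328.9] turn [-0.1  -0.06  0.02] shift [ 0.0456 -0.1628  0.1012] F [ 0.4  0.8 -0.1] q [ 0.47  0.47 -0.04  1.7  -0.51  1.2   2.16] t 5.175
0.3 [ 456.5 -170.   114.4] [ 455.3 -182.9  136.9]
at [ 517.3 -103.4  328.9] turn [-0.1  -0.06  0.02] shift [ 0.0549 -0.1692  0.124 ] F [ 0.4  0.8 -0.1] q [ 0.47  0.47 -0.04  1.7  -0.51  1.2   2.16] t 5.175
0.6 [ 455.1 -163.6   89.8] [ 454.  -176.6  112.4]
at [ 517.3 -103.4  328.9] turn [-0.1  -0.06  0.02] shift [ 0.0567 -0.1761  0.1483] F [ 0.4  0.8 -0.1] q [ 0.47  0.47 -0.04  1.7  -0.51  1.2   2.16] t 5.175
0.9 [ 461.3 -158.    65.8] [ 460.2 -171.    88.4]
at [ 517.3 -103.4  328.9] turn [-0.1  -0.06  0.02] shift [ 0.051  -0.1828  0.1722] F [ 0.4  0.8 -0.1] q [ 0.47  0.47 -0.04  1.7  -0.51  1.2   2.16] t 5.175
1.1 [ 469.4 -155.    51.2] [ 468.3 -168.    73.7]
at [ 517.3 -103.4  328.9] turn [-0.1  -0.06  0.02] shift [ 0.0432 -0.1869  0.1867] F [ 0.4  0.8 -0.1] q [ 0.47  0.47 -0.04  1.7  -0.51  1.2   2.16] t 5.175
1.25 [ 477.3 -153.2   41.4] [ 476.2 -166.2   63.9]
at [ 517.3 -103.4  328.9] turn [-0.1  -0.06  0.02] shift [ 0.0355 -0.1897  0.1964] F [ 0.4  0.8 -0.1] q [ 0.47  0.47 -0.04  1.7  -0.51  1.2   2.16] t 5.175
1.4 [ 486.6 -151.8   32.8] [ 485.5 -164.8   55.3]
at [ 517.3 -103.4  328.9] turn [-0.1  -0.06  0.02] shift [ 0.0264 -0.1921  0.205 ] F [ 0.4  0.8 -0.1] q [ 0.47  0.47 -0.04  1.7  -0.51  1.2   2.16] t 5.175
```

View pics/c2.png

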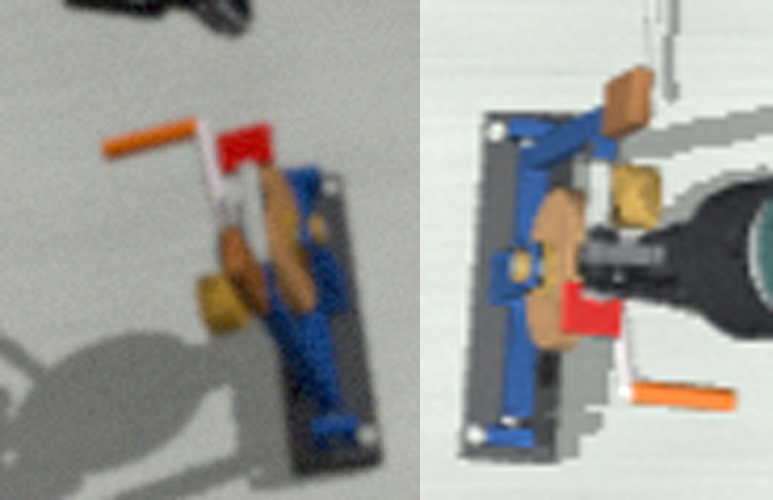

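The clamp bar is shut: the paddle has come down beside the wheel at crop (245,147) in scene and (592,308) in top. The leg is still folded. Next is the leg.

Call:
carry_out(
  deltas=[0, 0, 0, 0.0114, -0.0407, 0.0, 1, 0, 0, 0, 0.0114, -0.0407, 0.0, 1, 0, 0, 0, 0.0114, -0.0407, 0.02, 1, 0, 0, 0, 0.0114, -0.0407, 0.02, 1, 0, 0, 0, 0, 0, 0.021, 1, 0, 0, 0, 0, 0, 0.02, 1, 0, 0, 0, 0, 0, 0.01, 1, 0, 0, 0, 0, 0, 0, 1],
)

```text
clock: 6.18
eef_pos: [464.3, -193.5, 169.2]
tool_rot: [2.618, 0.0, 3.06]
force: [-0.2, -0.7, 0.2]
width: 0.2
gripper_force: 0.0
```

```bash
python3 - <<'E'
from h import *
tz=(R.from_euler('z',P[2])*R.from_euler('x',30,degrees=True)).apply([0,0,-1])
for l in (0,.3): go(F(P,tab(l,-86),L)-tz*26,30)
E
```

```text
at [ 464.3 -193.5  169.2] turn [-0.02 -0.1   0.21] shift [ 0.0006 -0.0013  0.01  ] F [-0.2 -0.7  0.2] q [ 0.65  0.69 -0.03  1.84 -0.52  0.97  2.48] t 6.175
at [ 464.3 -193.5  169.2] turn [-0.02 -0.1   0.21] shift [ 0.0098 -0.0077  0.0328] F [-0.2 -0.7  0.2] q [ 0.65  0.69 -0.03  1.84 -0.52  0.97  2.48] t 6.175
```

Call:
carry_out(
  deltas=[0, 0, 0, 0, -0.001, 0.01, 1, 0, 0, 0, 0.0046, -0.0032, 0.0114, 1, 0, 0, 0, 0.0046, -0.0032, 0.0114, 1, 0, 0, 0, 0.001, -0.0035, 0.0122, 1, 0, 0, 0, 0.001, -0.0035, 0.0122, 1, 0, 0, 0, -0.0028, -0.0033, 0.012, 1, 0, 0, 0, -0.0028, -0.0033, 0.012, 1, 0, 0, 0, -0.008, -0.0041, 0.0145, 1, 0, 0, 0, 0, 0, 0, 1],
)

```text
clock: 7.3
eef_pos: [468.7, -168.3, 72.2]
tool_rot: [2.617, -0.001, 3.057]
force: [0.1, -0.8, 0.6]
width: -0.2
gripper_force: 0.0
```

```bash
python3 - <<'E'
from h import *
tz=(R.from_euler('z',P[2])*R.from_euler('x',30,degrees=True)).apply([0,0,-1])
for l in (1.1,1.3): go(F(P,tab(l,-86),L)-tz*26,30)
a=ctrl.get_image("scene")[140:259,165:265,::-1]
b=ctrl.get_image("top")[150:235,250:310,::-1]
a=cv2.resize(a,(420,500),interpolation=cv2.INTER_CUBIC)
b=cv2.resize(b,(353,500),interpolation=cv2.INTER_CUBIC)
cv2.imwrite("pics/c3.png",np.clip(np.hstack([a,b])*1.5,0,255).astype(np.uint8))
E
```

```text
at [ 468.7 -168.3   72.2] turn [ 0.07 -0.09  0.06] shift [ 0.0004  0.0011 -0.0012] F [ 0.1 -0.8  0.6] q [ 0.64  0.84 -0.09  1.9  -0.59  0.76  2.57] t 7.3
at [ 468.7 -168.3   72.2] turn [ 0.07 -0.09  0.06] shift [-0.0102 -0.0025  0.0116] F [ 0.1 -0.8  0.6] q [ 0.64  0.84 -0.09  1.9  -0.59  0.76  2.57] t 7.3
```

View pics/c3.png

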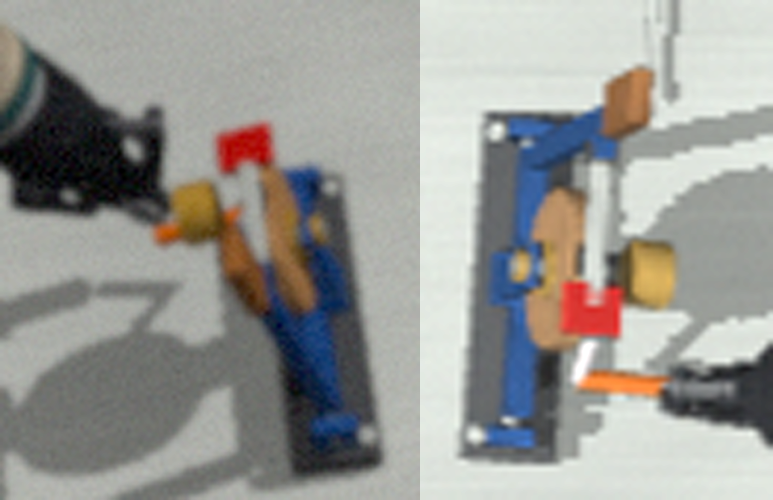

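The leg is near its over-centre angle, with the brass weight at the top and the bar under the fingertips. I'll push on to about 1.45.

Call:
carry_out(
  deltas=[0, 0, 0, -0.01, -0.0025, 0.011, 1, 0, 0, 0, -0.012, -0.002, 0.011, 1, 0, 0, 0, -0.01, 0, 0, 1, 0, 0, 0, 0, 0, 0, 1, 0, 0, 0, 0, 0, 0, 1, 0, 0, 0, 0, 0, 0, 1],
)

```text
clock: 8.15
eef_pos: [500.4, -165.1, 52.2]
tool_rot: [2.618, -0.0, 3.056]
force: [-0.7, -0.6, -0.3]
width: 0.1
gripper_force: 0.0
```

```bash
python3 - <<'E'
from h import *
go([500,-350,250],0)
a=ctrl.get_image("scene")[140:259,165:265,::-1]
b=ctrl.get_image("top")[150:235,250:310,::-1]
a=cv2.resize(a,(420,500),interpolation=cv2.INTER_CUBIC)
b=cv2.resize(b,(353,500),interpolation=cv2.INTER_CUBIC)
cv2.imwrite("pics/c4.png",np.clip(np.hstack([a,b])*1.5,0,255).astype(np.uint8))
for n in C: print(n,[proj(n,F(P,tab(2.05,y),L)).round(1) for y in(-34,-100)],proj(n,F(P,[-37,-50,123],L)).round(1))
E
```

```text
at [ 500.4 -165.1   52.2] turn [ 2.999e+01 -2.000e-02  0.000e+00] shift [-0.0155 -0.1842 -0.1978] F [-0.7 -0.6 -0.3] q [ 0.6   0.89 -0.09  1.84 -0.6   0.76  2.54] t 8.15
scene [array([227.7, 212.9]), array([206. , 218.4])] [208.4 184. ]
top [array([275.1, 199.8]), array([291.4, 201.5])] [288.8 206.6]
```

View pics/c4.png

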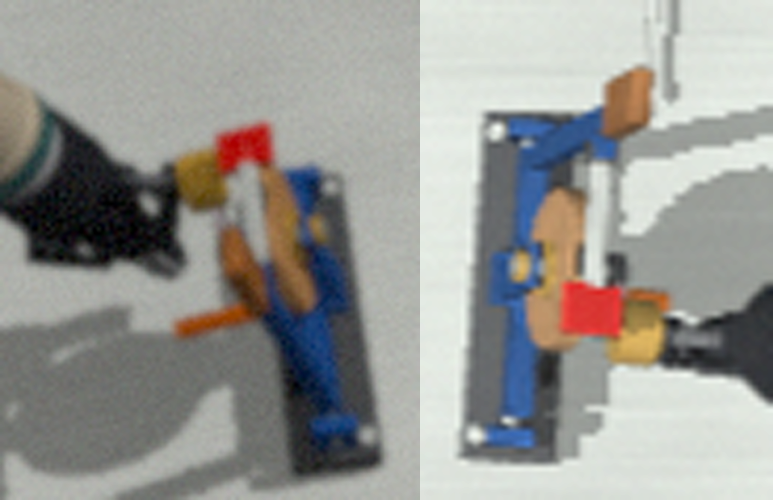

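The leg is fully down: the bar's end at scene (208,218.6) is close to the predicted (206,218.4). I'll back out along the tool axis and then rise.

Call:
carry_out(
  deltas=[0, 0, 0, 0, 0, -0.05, 1, 0, 0, 0, 0, 0, -0.05, 1, 0, 0, 0, 0, 0, -0.05, 1, 0, 0, 0, 0, -0.025, -0.05, -1, 0, 0, 0, 0, 0.025, -0.05, -1, 8, 0, 0, 0, 0, 0, -1, 7.8, 0, 0, 0, 0, 0, -1, 0, 0, 0, 0, 0, 0, -1],
)

```text
clock: 9.25
eef_pos: [491.0, -286.5, 270.0]
tool_rot: [2.892, 0.002, 3.061]
force: [0.4, -0.6, 0.3]
width: 84.9
gripper_force: 0.0
```

```bash
python3 - <<'E'
from h import *
g=F(P,[85,0,205],L);z=F(P,[85,0,305],L)-g
go(g+.9*z,14.2);go(g,14.2)
E
```

```text
at [ 491.  -286.5  270. ] turn [0.09 0.03 0.32] shift [-0.1235  0.1575 -0.0076] F [ 0.4 -0.6  0.3] q [ 0.54  0.56  0.11  1.63 -0.3   1.11  2.28] t 9.25
at [ 491.  -286.5  270. ] turn [0.09 0.03 0.32] shift [-0.1235  0.1575  0.0824] F [ 0.4 -0.6  0.3] q [ 0.54  0.56  0.11  1.63 -0.3   1.11  2.28] t 9.25
```

Call:
carry_out(
  deltas=[0, 0, 0, -0.0309, 0.0394, -0.002, -1, 0, 0, 0, -0.0309, 0.0394, -0.002, -1, 0, 0, 0, -0.0309, 0.0394, -0.002, -1, 0, 0, 0, -0.0309, 0.0394, -0.002, -1, 0, 0, 0, 0, 0, 0.03, -1, 0, 0, 0, 0, 0, 0, -1],
)

```text
clock: 10.0
eef_pos: [625.0, -142.4, 282.9]
tool_rot: [2.891, -0.007, 3.056]
force: [-0.5, -0.3, 0.4]
width: 85.6
gripper_force: 0.0
```

```bash
python3 - <<'E'
from h import *
go(F(P,[85,0,205],L),14.2)
a=ctrl.get_image("scene")[140:259,165:265,::-1]
b=ctrl.get_image("top")[140:235,240:320,::-1]
a=cv2.resize(a,(420,500),interpolation=cv2.INTER_CUBIC)
b=cv2.resize(b,(421,500),interpolation=cv2.INTER_CUBIC)
cv2.imwrite("pics/c5.png",np.clip(np.hstack([a,b])[:,:800]*1.5,0,255).astype(np.uint8))
E
```

```text
at [ 625.  -142.4  282.9] turn [ 0.13 -0.4  -0.07] shift [-0.0023  0.004   0.0569] F [-0.5 -0.3  0.4] q [ 0.25  0.62  0.09  1.46 -0.32  1.15  1.96] t 10.0
```

View pics/c5.png

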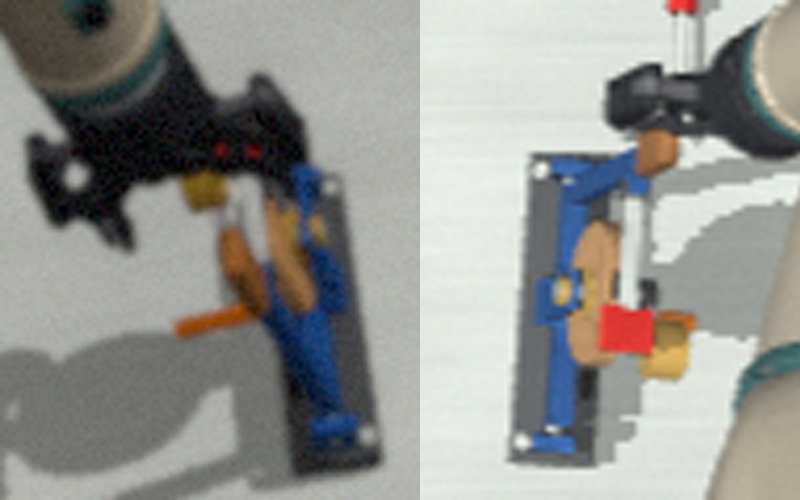

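The frame still leans at rest with the gripper above the grip. I'll descend and close.

Call:
carry_out(
  deltas=[0, 0, 0, -0.001, 0.002, 0.02, -1, 0, 0, 0, -0.001, 0.002, 0.02, -1, 0, 0, 0, 0, 0, 0.016, -1, 0, 0, 0, 0, 0, 0, -1, 0, 0, 0, 0, 0, 0, 1, 0, 0, 0, 0, 0, 0, 1, 0, 0, 0, 0, 0, 0, 1, 0, 0, 0, 0, 0, 0, 1, 0, 0, 0, 0, 0, 0, 1, 0, 0, 0, 0, 0, 0, 1],
)

```text
clock: 11.35
eef_pos: [630.3, -125.9, 232.9]
tool_rot: [2.895, 0.001, 3.055]
force: [-0.6, -2.9, 2.2]
width: 13.3
gripper_force: 60.2
```

```bash
python3 - <<'E'
from h import *
go(F(P,[85,0,205],L),14.2)
s,p,r=st();print(s["torque"],s["width"],s["gripper_force"])
# arc: per-step in tool axes
h=S(P,[85,0,30]);v=R.from_euler('z',-P[2]).apply(p-h);print("rel hinge",v.round(1),"lean of grip pt",np.arctan2(-v[1],v[2]))
E
```

```text
at [ 630.3 -125.9  232.9] turn [-0.06  0.04 -0.01] shift [ 0.0015 -0.0001  0.0043] F [-0.6 -2.9  2.2] q [ 0.23  0.67  0.07  1.53 -0.34  1.03  1.97] t 11.35
[-0.62331701  0.18046287 -0.05404703] 13.306791685512088 60.17632216215134
rel hinge [  1.5 -51.3 202.9] lean of grip pt 0.2474270187862557
```

Gripped: the opening is 13.3 mm, the grip force 60 N, and the measured lean 0.247. I'll bring the frame up along the arc (radius 209 mm).

Call:
carry_out(
  deltas=[1.2, 0, 0, 0, 0.0044, 0, 1, 1.2, 0, 0, 0, 0.0044, 0, 1, 1.2, 0, 0, 0, 0.0044, 0, 1, 1.2, 0, 0, 0, 0.0044, 0, 1, 1.2, 0, 0, 0, 0.0044, 0, 1, 1.2, 0, 0, 0, 0.0044, 0, 1, 1.2, 0, 0, 0, 0.0044, 0, 1, 1.2, 0, 0, 0, 0.0044, 0, 1, 0, 0, 0, 0, 0, 0, 1],
)

```text
clock: 12.48
eef_pos: [633.4, -90.3, 238.6]
tool_rot: [3.063, 0.0, 3.057]
force: [1.7, -4.1, 0.7]
width: 13.3
gripper_force: 59.9
```

```bash
cat >>h.py <<'E'
def chk():
    s,p,r=st();v=R.from_euler('z',-P[2]).apply(p-S(P,[85,0,30]))
    print("rel",v.round(1),"lean",np.arctan2(-v[1],v[2]).round(3),"roll",(np.pi-abs(s["tool_rot"][0])).round(3),"radius",np.hypot(*v[1:]).round(1),s["force"].round(1),s["torque"].round(2),s["gripper_force"],s["clock"])
    go(F(P,[85,0,209.3-30+30-0],0),0)
E
python3 -c "
from h import *
chk()"
```

```text
rel [  1.6 -15.5 208.6] lean 0.074 roll 0.079 radius 209.2 [ 1.7 -4.1  0.7] [-1.42 -0.38 -0.24] 59.858764708042145 12.475
at [633.4 -90.3 238.6] turn [4.52 0.02 0.1 ] shift [ 0.0016  0.0155 -0.0007] F [ 1.7 -4.1  0.7] q [ 0.04  0.63  0.17  1.56 -0.21  0.97  1.78] t 12.475
```

Call:
carry_out(
  deltas=[1.1, 0, 0, 0, 0.0039, 0, 1, 1.1, 0, 0, 0, 0.0039, 0, 1, 1.1, 0, 0, 0, 0.0038, 0, 1, 1.0, 0, 0, 0, 0.0036, 0, 1, 0, 0, 0, 0, 0, 0, 1, 0, 0, 0, 0, 0, 0, 1, 0, 0, 0, 0, 0, 0, 1, 0, 0, 0, 0, 0, 0, 1, 0, 0, 0, 0, 0, 0, 1],
)

```text
clock: 13.6
eef_pos: [634.7, -75.1, 239.2]
tool_rot: [3.136, 0.0, 3.056]
force: [4.3, -3.8, -2.8]
width: 13.4
gripper_force: 59.2
```

```bash
python3 - <<'E'
from h import *
chk()
a=ctrl.get_image("scene")[140:259,165:265,::-1]
b=ctrl.get_image("top")[140:235,240:320,::-1]
a=cv2.resize(a,(420,500),interpolation=cv2.INTER_CUBIC)
b=cv2.resize(b,(421,500),interpolation=cv2.INTER_CUBIC)
cv2.imwrite("pics/c6.png",np.clip(np.hstack([a,b])[:,:800]*1.5,0,255).astype(np.uint8))
for n in C: print(n,proj(n,F(P,tab(2.05,-100),0)).round(1),proj(n,F(P,pad(0),0)).round(1),proj(n,F(P,pad(0.1),0)).round(1))
E
```

```text
rel [  1.6  -0.3 209.2] lean 0.001 roll 0.005 radius 209.2 [ 4.3 -3.8 -2.8] [-1.07 -0.79 -0.08] 59.24596577882767 13.6
at [634.7 -75.1 239.2] turn [0.29 0.01 0.04] shift [ 0.0016  0.0003 -0.0001] F [ 4.3 -3.8 -2.8] q [-0.05  0.63  0.21  1.57 -0.16  0.96  1.7 ] t 13.6
scene [204.7 214.1] [236.8 171.7] [236.7 170. ]
top [292.5 200.8] [267.3 201.5] [267.4 201. ]
```

View pics/c6.png

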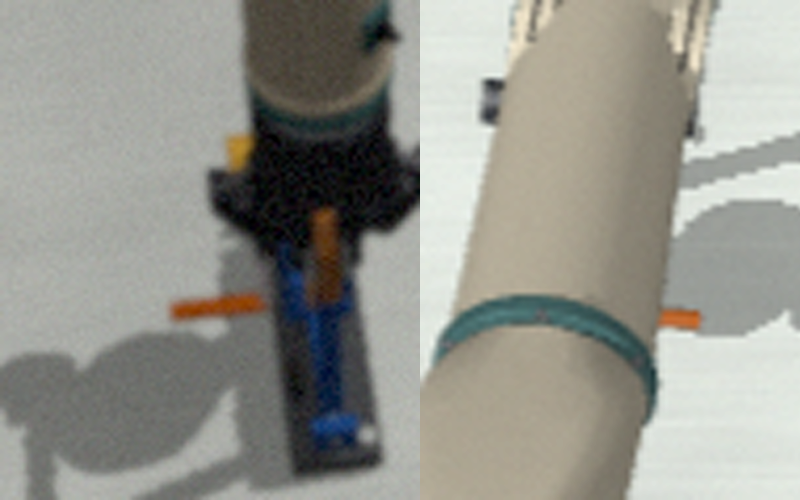

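The frame stands upright in the grip: the post is vertical, and the bar's end at scene (206,214) is close to the predicted (205,214) for an upright frame with the leg down. Handing in.

```bash
python3 -c "
from cell import ctrl
print(ctrl.finish_job())"
```

```text
the job is handed in; nothing more can be done
None
```

I handed the job in at 13.7 s with the clamp bar shut, the kick leg fully down and the frame held upright by its grip (measured lean about 0.001 rad); the hand-in returned no verdict, and I did not separately check the bystanders' positions.

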